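# Show the drip grille to the service webcam

### The job

The coffee machine's drip tray has been pulled out for a check and someone has parked a mug on its grille: hang the mug by its handle on the hook of the mug stand and let go of it, then lift the grille out of the tray by its black grip and show its underside to the webcam. Hold it right way up, parallel to the webcam's face, its long side along the webcam's long side, centred straight in front of the lens and about 16 cm from it, and finish while still holding it there, still in the air, with the mug left hanging. Leave the canister, the sugar bowl and the two coffee pods where they are.

Things in the scene. Friction and masses are not known exactly. Their poses are not given: they have to be found in the camera images.
- tray: black open drip tray, 180 long (x) by 120 wide (y) by 32 high, fixed to the counter; origin at the centre of its underside, z up. The grille lies inside it, level with its rim, on ledges, with 3 mm play all round
- grille: slotted stainless steel drip grille, loose, 160 long (x) by 100 wide (y) by 4 thick, 160 g; origin at the centre of its underside, z up out of its upper face (at the start 28 above the counter, axes along the tray's). On its upper face an upright black plastic grip, 12 thick (x) by 44 wide (y), rising to 40 above the underside, centred at x = -50: pinch it across its 12 mm from above. The rest of the grille is flat
- mug: blue ceramic mug, loose, about 200 g, 62 outer diameter, 80 high, wall 4, standing upright on the grille on the half away from the grip, turned any way; origin at the centre of its underside, z up through its mouth, handle on its +y side
- mug_handle (a point): centre of the mug's handle opening, 43.5 out along mug y and 42 above the mug's underside. The opening is 25 wide (radially) by 44 high, its axis along mug x; the handle is a round bar 8 thick, reaching 64 out from the mug's axis
- mug_stand: mug stand, fixed: round wooden foot 110 diameter and 14 high, a dark steel post 16 diameter and 205 high, and one hook: a round bar 8 thick leaving the post at 190 height and running level along the stand's -x for 100, then bent upwards, its end 20 above the bar's centre line at x = -104. Origin at the centre of the foot's underside, z up. A mug hung on the bar by its handle swings under it for a few seconds and then hangs tilted, mouth outwards
- hook_seat (a point): middle of the level part of the hook, on the bar's centre line, 55 from the post's axis, 190 above the counter; axes as the stand's (the hook's free end is towards -x)
- webcam: black webcam bar, 110 long (y) by 40 by 22, on a low aluminium stand (foot 90 by 120), fixed; origin at the centre of its round lens on its face, 85 above the counter; z is the direction in which it looks: up, leaning 0.45 rad (26 deg) from vertical towards its -x side, which faces roughly the robot; y is its long side, level
- canister: white round canister with wooden lid, 72 diameter, 100 high, loose; origin at the centre of its underside. Not to be moved
- sugar_bowl: white sugar bowl, 90 diameter, 50 high, loose; origin at the centre of its underside. Not to be moved
- pod_red: red coffee pod, 37 diameter, 29 high, loose; origin at the centre of its underside. Not to be moved
- pod_green: green coffee pod, 37 diameter, 29 high, loose; origin at the centre of its underside. Not to be moved
There are look-alikes about, which are no part of the job. Of the things like the tray, leave any that is purple; of the rest the smaller one is meant. Of the things that look like the mug_stand, the smaller one is meant.

How it is judged:
By the outcome, as a careful person would: the job done as asked, in the order asked, and still so for the second after the job is handed in, while the arm keeps its last pose, push and grip.
It also fails if it takes over 62 s, if anything falls off the work surface, if the arm or the gripper's body presses on something with over 40 N, if the wrist force passes 120 N, or if a joint passes its speed limit or range.

### The arm

A 6-joint arm with a two-finger parallel gripper is mounted at the origin on the work surface. World frame = base frame: x ahead of the robot, y to its left, z up, the work surface at z = 0. Lengths are in m, angles in rad, forces in N, time in s.
With the tool pointing down it reaches from about 0.325 to 0.85 m from the base axis. Payload 4.4 kg.
Tool frame: the origin (TCP) lies between the finger pads; the fingertips stand 8 mm ahead of it and the grasp point (between the pads) lies 11 mm behind it (tip_extent is the distance from the TCP to the fingertips, in m); z points along the fingers, y is the line along which they close (so a half turn about z gives the same grasp; the last joint's range is limited). The gripper opens to 94 mm and grips with 3 to 60 N. Pads are 16 mm wide; open, the fingers measure 119 mm over their backs; the gripper's body (75 mm by 177 mm) begins 78 mm behind the grasp point.
Start: joints at [1.131, 0.207, 1.542, -0, 1.393, -0.15], TCP at [0.164, 0.551, 0.213] pointing down, gripper open.
Joint ranges: [-2.73, 2.73], [-0.86, 2.22], [0.23, 2.46], [-1.11, 4.25], [0.08, 2.63], [-2.82, 2.82]. Speed limits (rad/s): [2.79, 2.79, 3.14, 3.14, 3.14, 3.14].

### API

Orientations are given as a unit quaternion [x, y, z, w].
In Python, from workcell import * gives the robot as it stands. Calls block until the motion is done:
- reach(position, orientation): joint-space move of the TCP to a pose.
- move_linear(position, ori=None, vel=0.15): straight line of the TCP; ori=None keeps the orientation; vel is the mean speed in m/s.
- move_joints(angles): joint-space move.
- grip(opening, grip_force=None): finger opening in m; grip_force is the grip in N (None keeps the last); returns when the fingers have stopped.
- pause(seconds).
- inverse_kinematics(position, orientation): joint angles nearest the present ones, or None.
- state(): the state.
- camera(name): name is "scene" or "top"; returns a dict with "pixels" (384x512x3 uint8, blue, green, red), "depth" (384x512 float32, m along the optical axis (not along the pixel's ray), 0 where there is no reading), "vertical_fov" (degrees; the focal length in pixels is half the picture's height over the tangent of half this angle, whatever the lens; pixels are square), "cx", "cy" (the principal point, pixels), "R" (3x3) and "t" (3): a world point X has camera coordinates R X + t. Camera axes: x right, y down, z forward; pixel columns grow to the right and rows downward; lengths in m; the calibration is good to about 2 mm. A picture is of the moment at which its call begins.
A pose or a line that the arm cannot do raises MotionError and nothing moves.
- hand_in(): hands the job in; it is judged then, once.
Trained networks look in a picture, given as the dict that the camera call returned (one of the last four; its "shot" number tells which), for a name from the list of things; names that differ only in an ending like _2 or _b are one class to them, and where a whole thing is asked for, a point or a joint stands for the part that bears it (a point fixed in the world has none). Each returns a list of dicts, best first, with "confidence" (0 to 1); they miss things now and then, are a little off and sometimes report something else, mostly with a low value. They report only what shows in the picture. A call takes as long as a camera call. They do not tell look-alikes from the thing itself.
- outline_of(picture, target): "region" (384x512 bool, what is visible of it) and "position" ([row, column] in pixels, amid what is visible of it).
The state is a dict: "time": time; "joint_positions": joint angles; "joint_vel": joint speeds; "joint_efforts": joint torques, N m; "ee_pos": TCP position; "orientation": TCP orientation; "contact_force": force on the tool from outside, world axes, zero at the start; "moment": the same for the moment, N m; "grip_width": finger opening in m; "grasp_force": force on a finger pad.
Only numpy, scipy, OpenCV 4.12 (cv2) and the standard library are available. Lean on these libraries where they do the work, as an engineer would, in place of code of your own. Each camera call takes 0.05 s, during which the arm holds its last target. There are 200 camera calls.

## Working session

There is one attempt and no reset: what is moved stays moved. The work goes in short steps, each a Python script; the robot and the scene stay as the last script left them, time stands still between calls to the robot, and variables do not carry over. Pictures are saved under pics/ and viewed, at most 10 in all, crops included, and the job is handed in when it is done.

```bash
ls; mkdir -p pics; python3 - <<'E'
from workcell import *
import cv2, numpy as np, pickle
d={}
for n in ("scene","top"):
    c=camera(n); d[n]=c; cv2.imwrite(f"pics/{n}0.png",c["pixels"])
    print(n,c["vertical_fov"],c["cx"],c["cy"],np.round(c["R"],3).tolist(),np.round(c["t"],3))
    for t in ["tray","grille","mug","mug_handle","mug_stand","webcam","canister","sugar_bowl","pod_red","pod_green"]:
        try: o=outline_of(c,t)
        except Exception as e: print(t,e); continue
        d[n+t]=o
        print(t,[(round(x["confidence"],2),[int(v) for v in x["position"]],int(x["region"].sum())) for x in o])
pickle.dump(d,open("d0.pkl","wb")); print(state())
E
```

```text
pics
scene 43.63377860623561 251.42017107780802 192.72655096714385 [[-0.656, 0.754, -0.01], [0.626, 0.537, -0.565], [-0.421, -0.377, -0.825]] [ 0.266 -0.275  1.917]
tray [(0.75, [109, 225], 2260), (0.58, [208, 237], 691), (0.56, [197, 342], 1685), (0.49, [193, 225], 489)]
grille [(0.87, [197, 239], 715)]
mug [(0.86, [196, 231], 439)]
mug_handle [(0.56, [191, 228], 492)]
mug_stand [(0.94, [331, 305], 2142), (0.68, [266, 266], 1014), (0.49, [211, 235], 633), (0.35, [194, 229], 451)]
webcam [(0.66, [166, 158], 333)]
canister [(0.62, [258, 201], 639), (0.54, [191, 229], 439)]
sugar_bowl [(0.91, [225, 152], 548)]
pod_red [(0.66, [228, 151], 517), (0.52, [155, 214], 76)]
pod_green [(0.48, [221, 305], 115)]
top 52.87964044603796 251.79343380285434 196.4208662381127 [[-0.022, -1.0, 0.012], [-0.98, 0.019, -0.198], [0.198, -0.016, -0.98]] [0.078 0.526 1.1  ]
tray [(0.97, [305, 387], 5178), (0.92, [303, 180], 2765), (0.67, [211, 276], 790), (0.29, [121, 309], 608)]
grille [(0.84, [217, 271], 1160)]
mug [(0.68, [195, 276], 494)]
mug_handle [(0.89, [196, 280], 479)]
mug_stand [(0.95, [171, 188], 
[... 268 characters left out ...]
rray([ 1.13151254e+00,  2.06615985e-01,  1.54147318e+00, -7.37042096e-07,
        1.39349019e+00, -1.50498031e-01]), 'joint_vel': array([-8.26210286e-05,  7.71537811e-04,  1.72401823e-03, -1.75963095e-03,
       -1.36290386e-03,  9.49550480e-04]), 'joint_efforts': array([ 1.58593657e-04, -3.70904195e+01, -2.81761819e+01,  7.00105447e-02,
        2.75479368e-02,  2.13861108e-05]), 'ee_pos': array([0.16377095, 0.55120264, 0.21345033]), 'orientation': array([1.43891587e-01, 9.89593458e-01, 6.25701326e-06, 2.27965798e-06]), 'contact_force': array([ 0.63884732, -0.5429075 ,  0.10989344]), 'moment': array([0.03521167, 0.02045194, 0.01900067]), 'grasp_force': 0.0, 'grip_width': 0.09394753355233078}
```

View both.

View pics/scene0.png

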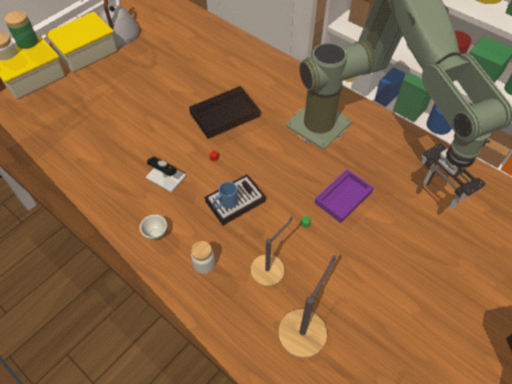

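View pics/top0.png

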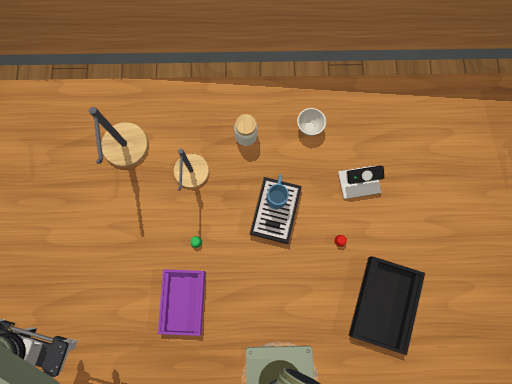

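```bash
cat > h.py <<'E'
import numpy as np, cv2
def cloud(c):
    h,w=c["depth"].shape; f=h/2/np.tan(np.radians(c["vertical_fov"])/2)
    v,u=np.mgrid[:h,:w]; z=c["depth"]
    P=np.stack([(u-c["cx"])/f*z,(v-c["cy"])/f*z,z],-1)
    return (P-c["t"])@np.asarray(c["R"])   # R^T(P-t)
def proj(c,X):
    f=c["depth"].shape[0]/2/np.tan(np.radians(c["vertical_fov"])/2)
    p=np.atleast_2d(X)@np.asarray(c["R"]).T+c["t"]
    return p[:,:2]/p[:,2:]*f+[c["cx"],c["cy"]]
E
python3 - <<'E'
import pickle; from h import *
d=pickle.load(open("d0.pkl","rb")); 
W={n:cloud(d[n]) for n in("scene","top")}
T=d["top"];Wt=W["top"];Ws=W["scene"]
for n,p in [("green",(242,196)),("red",(240,341)),("can",(122,244)),("bowl",(121,310)),("tray",(225,280)),("mug",(195,277)),("standfoot",(171,200)),("posttop",(153,181)),("hookend",(186,181)),("cam",(176,366))]: print(n,p,Wt[p].round(3))
def near(Wc,xy,r): return np.hypot(Wc[...,0]-xy[0],Wc[...,1]-xy[1])<r
tc=Wt[215,276][:2]
for n in W:
    Q=W[n]; b=near(Q,tc,.16)&(d[n]["depth"]>0)
    m=b&(Q[...,2]>.022)&(Q[...,2]<.04); r=cv2.minAreaRect(Q[m][:,:2].astype(np.float32)*1000); print(n,"tray",m.sum(),r)
    m=b&(Q[...,2]>.045)&(Q[...,2]<.2); pts=Q[m]; print("mug pts",len(pts),pts.min(0).round(3),pts.max(0).round(3))
    m=b&(Q[...,2]>.1)&(Q[...,2]<.12); pts=Q[m]; print(pts.shape,cv2.minEnclosingCircle(pts[:,:2].astype(np.float32)*1000))
    m=b&(Q[...,2]>.05)&(Q[...,2]<.1);pts=Q[m];print(pts[np.argsort(pts[:,0])[-8:]].round(3).tolist())
    cc=Wt[176,366]; m=near(Q,cc[:2],.1)&(Q[...,2]>.05)&(d[n]["depth"]>0); pts=Q[m]; print("cam",len(pts),pts.min(0),pts.max(0)); mu=pts.mean(0); _,s,V=np.linalg.svd(pts-mu); print(mu,s,V.round(3).tolist(), cv2.minAreaRect(pts[:,:2].astype(np.float32)*1000))
    sc=Wt[171,200]; m=near(Q,sc[:2],.18)&(Q[...,2]>.15)&(d[n]["depth"]>0);pts=Q[m]; print("stand hi",pts[np.argsort(pts[:,0])].round(3).tolist()[::3])
    m=near(Q,sc[:2],.1)&(Q[...,2]>.009)&(Q[...,2]<.02)&(d[n]["depth"]>0);print(cv2.minEnclosingCircle(Q[m][:,:2].astype(np.float32)*1000))
a=T["pixels"][140:260,160:400]; cv2.imwrite("pics/crop_top.png",cv2.resize(a,None,fx=3.3,fy=3.3,interpolation=cv2.INTER_CUBIC))
a=d["scene"]["pixels"][140:300,130:330]; cv2.imwrite("pics/crop_scene.png",cv2.resize(a,None,fx=3.7,fy=3.7,interpolation=cv2.INTER_CUBIC))
E
```

```text
green (242, 196) [0.397 0.236 0.028]
red (240, 341) [ 0.394 -0.197  0.028]
can (122, 244) [0.745 0.086 0.097]
bowl (121, 310) [ 0.782 -0.127  0.007]
tray (225, 280) [ 0.442 -0.016  0.031]
mug (195, 277) [ 0.534 -0.009  0.034]
standfoot (171, 200) [0.619 0.227 0.013]
posttop (153, 181) [0.617 0.254 0.204]
hookend (186, 181) [0.531 0.255 0.189]
cam (176, 366) [ 0.576 -0.27   0.082]
scene tray 902 ((491.0146789550781, -3.2495346069335938), (129.24810791015625, 183.80062866210938), 75.38467407226562)
mug pts 516 [ 0.436 -0.035  0.045] [0.585 0.034 0.118]
(136, 3) ((536.9181518554688, -9.663507461547852), 45.76760482788086)
[[0.583, -0.012, 0.068], [0.584, -0.01, 0.089], [0.584, -0.014, 0.091], [0.584, -0.016, 0.071], [0.584, -0.013, 0.099], [0.584, -0.014, 0.086], [0.585, -0.011, 0.064], [0.585, -0.013, 0.081]]
cam 303 [ 0.55675911 -0.32144376  0.05643812] [ 0.61164758 -0.20962145  0.09755302]
[ 0.58726854 -0.26331353  0.08261392] [0.56961606 0.21771005 0.10375009] [[0.169, -0.985, 0.038], [-0.968, -0.173, -0.183], [0.187, -0.006, -0.982]] ((584.2625122070312, -265.78326416015625), (44.8
[... 2651 characters left out ...]
.186], [0.588, 0.261, 0.191], [0.591, 0.256, 0.189], [0.594, 0.261, 0.19], [0.596, 0.258, 0.191], [0.599, 0.259, 0.19], [0.601, 0.256, 0.192], [0.604, 0.256, 0.193], [0.608, 0.254, 0.19], [0.61, 0.259, 0.19], [0.612, 0.256, 0.192], [0.615, 0.256, 0.156], [0.616, 0.255, 0.199], [0.616, 0.256, 0.206], [0.616, 0.254, 0.17], [0.617, 0.254, 0.204], [0.617, 0.253, 0.159], [0.618, 0.252, 0.201], [0.619, 0.251, 0.172], [0.619, 0.25, 0.178], [0.62, 0.262, 0.204], [0.62, 0.249, 0.167], [0.621, 0.249, 0.199], [0.623, 0.254, 0.203], [0.623, 0.257, 0.202], [0.625, 0.259, 0.204], [0.626, 0.257, 0.202], [0.627, 0.25, 0.199], [0.628, 0.254, 0.204]]
((622.750244140625, 256.7434997558594), 54.901512145996094)
```

View pics/crop_top.png

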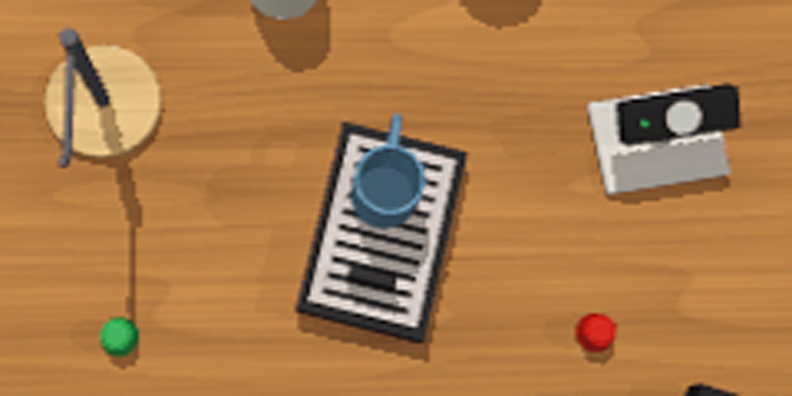

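View pics/crop_scene.png

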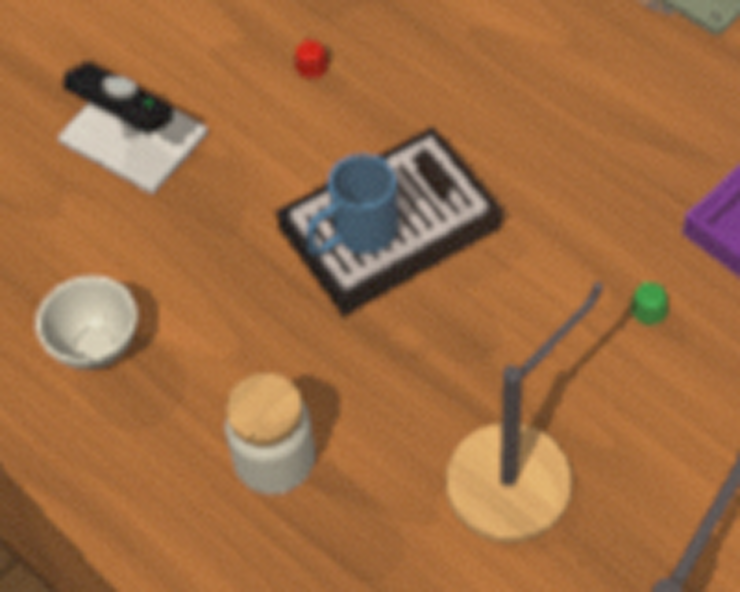

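```bash
cat >> h.py <<'E'
from scipy.optimize import least_squares
def fit_mug(clouds,base_z,c0):
    "upright mug: centre and handle azimuth from clouds"
    P=np.concatenate([Q.reshape(-1,3) for Q in clouds]); r=np.hypot(P[:,0]-c0[0],P[:,1]-c0[1])
    P=P[(r<.085)&(P[:,2]>base_z+.015)&(P[:,2]<base_z+.09)]
    c=np.array(c0[:2],float)
    for _ in range(8):
        r=np.hypot(*(P[:,:2]-c).T); q=P[(abs(r-.03)<.006)]
        g=lambda c:np.hypot(*(q[:,:2]-c).T)-.0300
        c=least_squares(g,c,loss="soft_l1",f_scale=.002).x
    r=np.hypot(*(P[:,:2]-c).T); h=P[(r>.040)&(r<.068)]
    d=np.median(h[:,:2]-c,0); return c,np.arctan2(d[1],d[0]),len(q),len(h),r.max()
E
python3 - <<'E'
import pickle; from h import *
d=pickle.load(open("d0.pkl","rb"))
W={n:cloud(d[n]) for n in("scene","top")}
for k in (["top"],["scene"],["top","scene"]): 
    c,a,*r=fit_mug([W[n] for n in k],.032,(.525,-.004)); print(k,c.round(4),np.degrees(a).round(1),r)
for n in W:
    Q=W[n]; m=(abs(Q[...,1]-.258)<.025)&(Q[...,2]>.17)&(Q[...,0]>.53)&(Q[...,0]<.605); p=np.polyfit(Q[m][:,0],Q[m][:,1],1); print(n,"hook",np.polyval(p,[.568]),np.degrees(np.arctan(p[0])),np.median(Q[m][:,2]))
    # grip
    m=(np.hypot(Q[...,0]-.443,Q[...,1]-.01)<.035)&(Q[...,2]>.055)&(Q[...,2]<.08); print("grip",m.sum(),cv2.minAreaRect(Q[m][:,:2].astype(np.float32)*1000),np.median(Q[m],0))
    c=d[n]; g=cv2.cvtColor(c["pixels"],cv2.COLOR_BGR2GRAY); m=(np.hypot(Q[...,0]-.58,Q[...,1]+.27)<.075)&(Q[...,2]>.055)
    l=m&(g>100); l=cv2.erode(l.astype(np.uint8),np.ones((1,1)))
    k,lab,st,ce=cv2.connectedComponentsWithStats(l)
    for i in range(1,k): print("lens?",st[i],ce[i].round(1),Q[lab==i].mean(0).round(4))
    fo=(np.hypot(Q[...,0]-.56,Q[...,1]+.265)<.09)&(g>120)&(Q[...,2]<.03)&(c["pixels"].max(-1).astype(int)-c["pixels"].min(-1)<25); print("foot",cv2.minAreaRect(Q[fo][:,:2].astype(np.float32)*1000))
    bar=m; pts=Q[bar]; print("webcam far-edge proj", [proj(c,[.576,-.27,.085]).round(1)])
E
```

```text
['top'] [ 0.5197 -0.0038] -8.2 [266, 24, np.float64(0.07958439798643208)]
['scene'] [ 0.5227 -0.0033] -8.4 [387, 40, np.float64(0.08259916363507341)]
['top', 'scene'] [ 0.5213 -0.0031] -8.8 [655, 67, np.float64(0.08113570607452954)]
scene hook [0.25887485] -1.2418366563162162 0.19434827419444564
grip 50 ((445.1252136230469, 12.123735427856445), (46.581687927246094, 12.743587493896484), 73.52841186523438) [0.44585534 0.01223878 0.0679986 ]
lens? [158 160   9   6  39] [161.9 162.9] [ 0.5794 -0.2693  0.0861]
lens? [155 168   1   1   1] [155. 168.] [ 0.608  -0.2759  0.0789]
lens? [157 169   1   1   1] [157. 169.] [ 0.6054 -0.269   0.0763]
lens? [159 170   1   1   1] [159. 170.] [ 0.6015 -0.2642  0.0707]
lens? [161 171   1   1   1] [161. 171.] [ 0.6024 -0.2512  0.0769]
foot ((580.4882202148438, -267.70654296875), (88.87499237060547, 117.30464935302734), 10.036906242370605)
webcam far-edge proj [array([[162.5, 162.4]])]
top hook [0.25744808] -0.40630891546048353 0.19198403883880658
grip 66 ((442.9012451171875, 10.74112319946289), (42.759742736816406, 11.841782569885254), 75.38299560546875)
[... 225 characters left out ...]
416  0.0782]
lens? [361 168   2   1   2] [361.5 168. ] [ 0.603  -0.2611  0.0735]
lens? [346 171   1   5   5] [346. 173.] [ 0.5888 -0.2141  0.0722]
lens? [349 170   2   1   2] [349.5 170. ] [ 0.5973 -0.2246  0.0741]
lens? [362 171  11  11  92] [366.7 175.4] [ 0.5775 -0.2718  0.0832]
lens? [354 177   2   1   2] [354.5 177. ] [ 0.5732 -0.2352  0.0837]
lens? [347 178   2   6   6] [347.2 180.5] [ 0.5665 -0.2167  0.0692]
lens? [372 180   3   1   3] [373. 180.] [ 0.5662 -0.2933  0.0709]
lens? [354 183   2   1   2] [354.5 183. ] [ 0.5576 -0.2369  0.073 ]
foot ((576.6796875, -270.1688537597656), (88.68333435058594, 118.51500701904297), 8.408324241638184)
webcam far-edge proj [array([[366.4, 175.8]])]
```

```bash
cat >> h.py <<'E'
from scipy.spatial.transform import Rotation as Ro
def down(az):
    "quaternion: tool down, closing line at azimuth az (deg)"
    a=np.radians(az); y=np.array([np.cos(a),np.sin(a),0]); z=np.array([0,0,-1.])
    return Ro.from_matrix(np.column_stack([np.cross(y,z),y,z])).as_quat()
def snap(camera):
    import pickle
    d={n:camera(n) for n in("scene","top")}; return d,{n:cloud(d[n]) for n in d}
E
python3 - <<'E'
from workcell import *; from h import *
q=down(-98.5); m=[.5215,-.0033]
reach([*m,.21],q); print(state()["joint_positions"].round(2),state()["time"])
move_linear([*m,.067],vel=.12); print(state()["contact_force"])
grip(.05,30); s=state(); print(s["grip_width"],s["grasp_force"],s["contact_force"])
move_linear([*m,.193],vel=.12)
reach([.44,.2145,.193],down(-.8)); s=state(); print(s["joint_positions"].round(2),s["time"],s["ee_pos"],s["grip_width"])
d,W=snap(camera)
for k in (["top"],["scene"]):
    c,a,*r=fit_mug([W[n] for n in k],.158,(.44,.2145)); print(k,c.round(4),np.degrees(a).round(1),r)
a=d["scene"]["pixels"][130:330,190:390]; b=d["top"]["pixels"][130:260,130:260]
cv2.imwrite("pics/held.png",np.hstack([cv2.resize(a,(400,400),interpolation=3),cv2.resize(b,(400,400),interpolation=3)]))
E
```

```text
[-0.17  0.1   1.68  0.    1.37  1.55] 3.45
[-1.09808765  0.26677128 -0.585673  ]
0.06053299225392413 29.961844040080905 [0.00134729 0.53281883 1.26965443]
[ 0.28  0.04  1.77 -0.    1.33  0.29] 7.7583 [0.44011987 0.21411011 0.19268518] 0.06058662146846282
['top'] [0.44   0.2145] 90.0 [0, 1, np.float64(0.06465776789772744)]
['scene'] [0.4407 0.2155] 88.1 [265, 65, np.float64(0.06462297434641102)]
```

View pics/held.png

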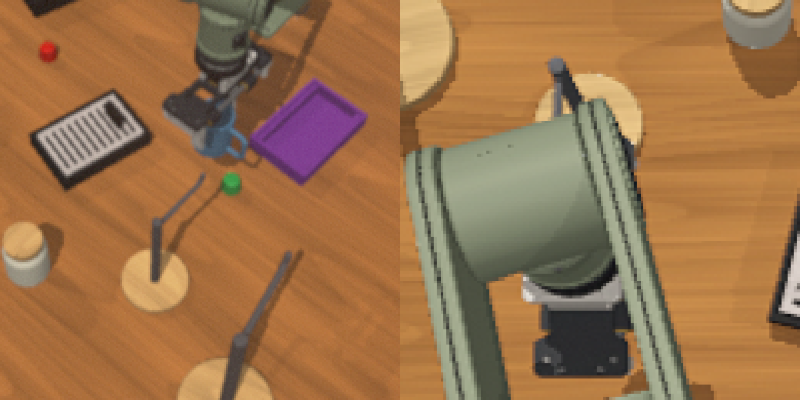

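```bash
python3 - <<'E'
from workcell import *; from h import *
f0=state()["contact_force"]
move_linear([.45,.2155,.193],vel=.1)
move_linear([.535,.2148,.193],vel=.06); print((state()["contact_force"]-f0).round(1))
move_linear([.566,.2143,.193],vel=.06); print((state()["contact_force"]-f0).round(1))
d,W=snap(camera)
print(fit_mug([W["scene"]],.158,(.566,.2145)))
a=d["scene"]["pixels"][170:290,200:320]
cv2.imwrite("pics/ins.png",cv2.resize(a,(600,600),interpolation=3)); print(state()["time"])
E
```

```text
[0.7 1.  1. ]
[0.4 0.9 0. ]
(array([0.56691506, 0.21569097]), np.float64(1.5288459020903553), 283, 155, np.float64(0.08040932214023999))
10.4417
```

View pics/ins.png

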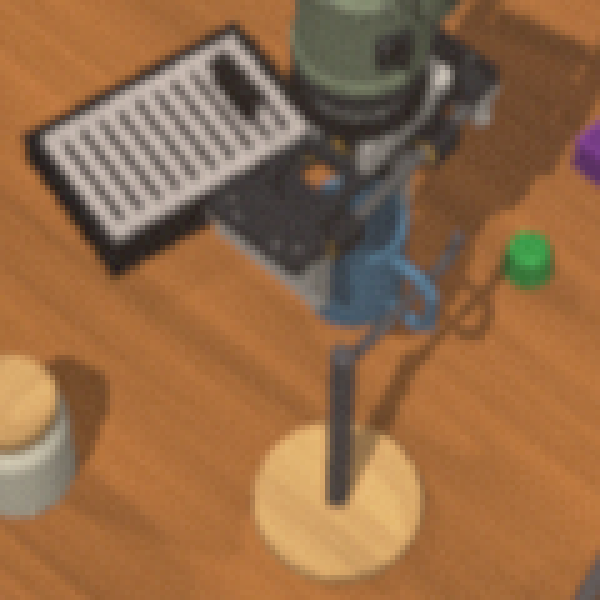

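The picture shows the hook bar (410,290) threaded through the handle ring. Now I lower the mug onto it.

```bash
python3 - <<'E'
from workcell import *; from h import *
f0=state()["contact_force"]
move_linear([.566,.2143,.171],vel=.06)
z=.171
while z>.160:
    f=(state()["contact_force"]-f0)[2]
    if f>2.5: break
    z-=.0015; move_linear([.566,.2143,z],vel=.03)
print(z,(state()["contact_force"]-f0).round(1))
grip(.092); pause(.3)
move_linear([.566,.2143,.29],vel=.15)
reach([.44,.10,.30],down(75)); pause(1.5)
d,W=snap(camera)
np.save("rest.npy",W["top"])
a=d["scene"]["pixels"][160:300,200:340]; b=d["top"]["pixels"][130:260,130:260]
cv2.imwrite("pics/hung.png",np.hstack([cv2.resize(a,(400,400),interpolation=3),cv2.resize(b,(400,400),interpolation=3)])); print(state()["time"],state()["joint_positions"].round(2))
E
```

```text
0.1635 [-1.1 -0.   5.2]
17.125 [ 0.03 -0.12  1.71  0.    1.56 -1.28]
```

View pics/hung.png

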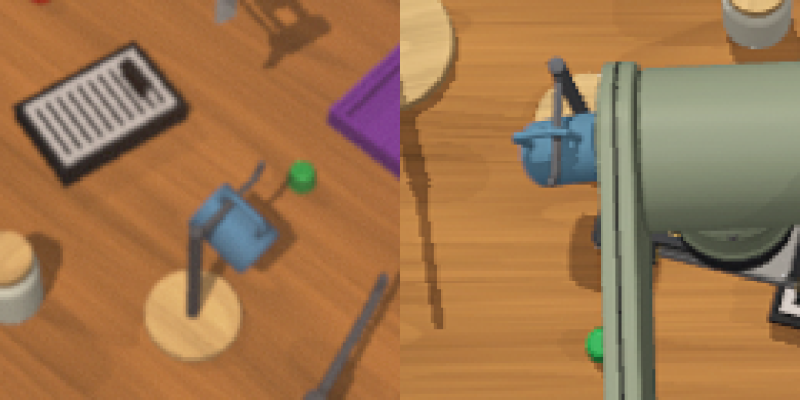

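```bash
cat >> h.py <<'E'
yw=np.radians(8.5); L=np.array([.5785,-.2705,.085]); ch=np.array([np.cos(yw),np.sin(yw),0]); cy=np.array([-np.sin(yw),np.cos(yw),0])
cz=np.cos(.45)*np.array([0,0,1])-np.sin(.45)*ch
RG=np.column_stack([-cy,np.cross(cz,-cy),cz])              # wanted grille axes
RT=RG@np.diag([1,-1,-1])[:, [1,0,2]] if 0 else np.column_stack([np.cross(-cy,-cz),-cy,-cz])
G0=L+.16*cz; TCP=G0+RG@[-.05,0,.015]; QT=Ro.from_matrix(RT).as_quat()
E
python3 - <<'E'
from workcell import *; from h import *
g=[.4435,.0107]; q=down(-15.2)
print(TCP,inverse_kinematics(TCP,QT))
reach([*g,.15],q); f0=state()["contact_force"]
grip(.05); move_linear([*g,.043],vel=.12); print((state()["contact_force"]-f0).round(1))
grip(.0,50); s=state(); print(s["grip_width"],s["grasp_force"])
move_linear([*g,.09],vel=.05); print((state()["contact_force"]-f0).round(2),state()["grip_width"])
move_linear([*g,.25],vel=.15)
reach(TCP+.10*cz,QT); move_linear(TCP,vel=.1); pause(.5)
s=state(); print(s["time"],s["ee_pos"],s["joint_positions"].round(2),s["grip_width"])
d,W=snap(camera); import pickle; pickle.dump((d,W),open("d1.pkl","wb"))
for n in W:
    p=(W[n]-G0)@RG; m=(abs(p[...,0])<.1)&(abs(p[...,1])<.07)&(abs(p[...,2]-.004)<.012)&(d[n]["depth"]>0)
    m&=~((p[...,0]<-.025)); X=p[m]; print(n,len(X),X.min(0).round(4),X.max(0).round(4))
    if len(X)>20: A=np.c_[X[:,:2],np.ones(len(X))]; print("plane",np.linalg.lstsq(A,X[:,2],rcond=None)[0].round(4))
a=d["scene"]["pixels"][110:260,110:310]; b=d["top"]["pixels"][130:280,250:450]
cv2.imwrite("pics/show.png",np.hstack([cv2.resize(a,(400,300),interpolation=3),cv2.resize(b,(400,300),interpolation=3)]))
E
```

```text
[ 0.49582666 -0.23230031  0.24257824] [-0.82423401 -0.09941014  1.87189545  0.40730137  1.13694006  0.46846629]
[-0.3  1.6  0.8]
0.012126125159384098 50.00006318092346
[-0.33  1.8  -1.83] 0.011582745220609179
25.8667 [ 0.495788   -0.23236709  0.24265247] [-0.82 -0.1   1.87  0.41  1.14  0.47] 0.012099835160035755
scene 374 [-0.025  -0.053  -0.0027] [0.0817 0.0534 0.01  ]
plane [ 0.0024 -0.0011  0.0046]
top 651 [-0.0245 -0.0385 -0.0034] [0.0801 0.0482 0.0083]
plane [-0.0018  0.0045  0.0034]
```

View pics/show.png

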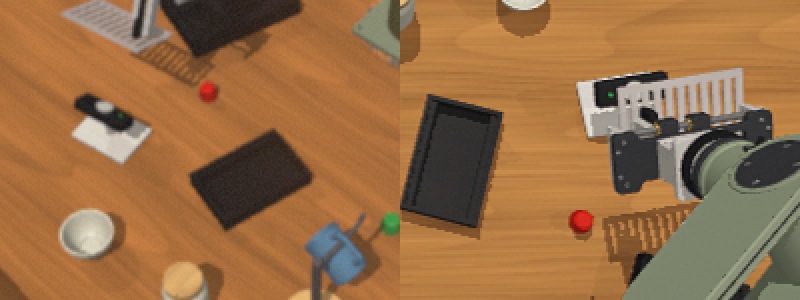

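The left half shows the grille over the webcam with the mug still hanging (335,250). The plane fit is parallel to the webcam face within 0.3° and centred within about 2 mm, so I'm handing it in.

```bash
python3 - <<'E'
from workcell import *
print(hand_in())
E
```

```text
the job is handed in; nothing more can be done
None
```

The mug hangs released on the smaller stand's hook, and I handed in at about 26 s still holding the grille underside-on to the webcam, about 16 cm out and centred within about 2 mm; no verdict came back.

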